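Queue the washed filter cartridges in the drying lane

TASK

Push the three upright filter cartridges one at a time along the bench into the drying lane, in single file: first mint, right up against the stop at the lane's closed end, then white up against mint, then grey up against white. Push each one fully home before the next enters the lane, keep them upright and never lift them off the bench, leave the red-lidded dust cup and the orange hose coupling where they stand, and finish with the gripper clear.

Things in the scene. Friction and masses are not known exactly. Their poses are not given: they have to be found in the camera images.
- cartridge_mint: upright filter cartridge, a cylinder 44 mm in diameter and 66 mm tall with mint-green end caps (bottom 8 mm, top 14 mm) and off-white pleats between; about 110 g, loose, standing on the bench. Origin: centre of its underside; z up along its axis (yaw means nothing)
- cartridge_white: upright filter cartridge, a cylinder 44 mm in diameter and 66 mm tall with white end caps (bottom 8 mm, top 14 mm) and off-white pleats between; about 110 g, loose, standing on the bench. Origin: centre of its underside; z up along its axis (yaw means nothing)
- cartridge_grey: upright filter cartridge, a cylinder 44 mm in diameter and 66 mm tall with dark grey end caps (bottom 8 mm, top 14 mm) and off-white pleats between; about 110 g, loose, standing on the bench. Origin: centre of its underside; z up along its axis (yaw means nothing)
- lane: fixed lane: two steel rails 16 mm high, 8 thick, 140 long, 50 apart inside, blue strip between; a stop of the same section closes one end. Origin: on the bench, middle of the stop's inner face; x runs along the lane's middle out of the open mouth. From x = 140 mm the rails flare at 29 degrees to x = 182, 98 mm wide inside. Cartridges when home have their axes at x = 22, 66, 110
- dust_cup: bystander: small clear dust cup with a red lid, a cylinder 56 mm in diameter and 82 mm tall, loose, 220 g. Origin: centre of its underside
- coupling: bystander: hose coupling, an orange cylinder 48 mm in diameter with a narrower black top, 58 mm tall, loose, 180 g. Origin: centre of its underside. (Not listed: three fixed trays of parts, up to 66 mm tall, in a row beyond x = 0.78 m)

How it is judged:
By the outcome, as a careful person would: the job done as asked, in the order asked, and still so for the second after the job is handed in, with the robot touching nothing.
It also fails if it takes over 72 s, if anything falls off the work surface, if the arm or the gripper's body presses on something with over 40 N, if the wrist force passes 120 N, or if a joint passes its speed limit or range.

ROBOT

A 6-joint arm with a two-finger parallel gripper is mounted at the origin on the work surface. World frame = base frame: x ahead of the robot, y to its left, z up, the work surface at z = 0. Lengths are in m, angles in rad, forces in N, time in s.
With the tool pointing down it reaches from about 0.25 to 0.725 m from the base axis. Payload 4 kg.
Tool frame: the origin (TCP) lies midway between the tips of the shut fingers; the grasp point (between the pads) lies bot.pinch_z behind it (bot.pinch_z is the distance from the TCP to the grasp point, in m); z points along the fingers, y is the line along which they close (so a half turn about z gives the same grasp; the last joint's range is limited). The gripper opens to 85 mm and grips with 20 to 120 N. Pads are 22 mm wide; open, the fingers measure 114 mm over their backs; the gripper's body (76 mm by 85 mm) begins 54 mm behind the grasp point. The pads swing forward as they close: fully open they stand 13 mm farther back than shut.
Start: joints at [-1.234, 0.241, 0.005, 1.335, 0, 1.571], TCP at [0.165, -0.472, 0.231] pointing down, gripper open.
Joint ranges: [-2.72, 2.72], [-1.05, 1.87], [-1.09, 1.28], [-1.99, 2.15], [-1.42, 1.44], [-3.14, 3.14]. Speed limits (rad/s): [2.79, 2.79, 3.14, 3.14, 3.14, 3.14].

INTERFACE

Orientations are given as a unit quaternion [x, y, z, w].
In Python, from workcell import bot, cams, job_done gives the robot as it stands (bot), with the cameras (cams) and the job as plain functions.
- The arm moves only by the tool jog_arm, called after ">>>" as a command line: name --pt "numbers of a row" for each row, then --argument value for the rest. Schema: {"type":"object","properties":{"plan":{"type":"array","items":{"type":"array","items":{"type":"number"},"minItems":7,"maxItems":7},"minItems":1,"maxItems":10},"only":{"type":"string"},"quiet":{"type":"boolean"},"lines":{"type":"string"}},"required":["plan"],"additionalProperties":false}. plan is a list of rows, 1 to 10 of them, each of 7 numbers: a rotation vector rx, ry, rz in rad, then dx, dy, dz in m, then the finger opening in m; each row is the pose to reach, as a shift and turn from the pose commanded when the call began, along the tool's axes at that moment; what a row does not reach only later rows make up. A row lasts 1/8 s, in which the tool goes at most 0.0625 m and 0.188 rad, less where a joint would pass 70% of its speed; a pose out of reach is approached as far as the arm can. The fingers move at their own pace and stop on an object; the grip force is fixed at half the most. Time passes only in rows, so rows that do not move let the fingers close. The tool returns the time, the measured TCP pose, the force, the opening and the grip force at its end. only (a regular expression) keeps the lines of the reply that match it, lines (a string "A,B") keeps lines A to B, and quiet returns only ok. Input that does not fit is refused with a message, and nothing moves.
- bot.get_obs(): the state, without advancing time (a new reading comes with each control period).
- cams.camera(name): name is "scene" or "top"; returns the picture (480x640x3 uint8, red, green, blue); there is no depth.
- cams.calibration(name): a dict with "mtx" (3x3 intrinsics, pixels), "R" (3x3) and "t" (3): a world point X has camera coordinates R X + t. Camera axes: x right, y down, z forward; pixel columns grow to the right and rows downward; lengths in m; the calibration is good to about 2 mm. A picture is of the moment at which its call begins. calibration takes no time and is no camera call.
- job_done(): hands the job in; it is judged then, once.
The state is a dict: "clock": time; "joint_pos": joint angles; "joint_vel": joint speeds; "tau": joint torques, N m; "eef_pos": TCP position; "tool_rot": TCP orientation; "ft_force": force on the tool from outside, world axes, zero at the start; "ft_torque": the same for the moment, N m; "grip_width": finger opening in m; "grasp_force": force on a finger pad.
Only numpy, scipy, OpenCV 4.12 (cv2) and the standard library are available. Lean on these libraries where they do the work, as an engineer would, in place of code of your own. Each camera call takes 0.05 s, during which the arm holds its last target. There are 200 camera calls.

## Working session

There is one attempt and no reset: what is moved stays moved. The work goes in short steps, Python scripts to look and compute and a tool call to move; the robot and the scene stay as the last step left them, time stands still between calls to the robot, and variables do not carry over. Pictures are saved under pics/ and viewed, at most 13 in all, crops included, and the job is handed in when it is done.

```bash
ls; mkdir -p pics
```

Run:
```python
from workcell import bot, cams, job_done
import cv2
for n in("top","scene"):
    cv2.imwrite(f"pics/{n}0.png",cams.camera(n)[:,:,::-1])
    c=cams.calibration(n);print(n,c["mtx"].tolist(),c["R"].round(4).tolist(),c["t"].round(4).tolist())
o=bot.get_obs();print(o["clock"],o["eef_pos"],o["tool_rot"],bot.pinch_z,o["grip_width"])
```

```text
pics
workcell.py
top [[595.0478232187237, 0.0, 324.34419849781443], [0.0, 595.0478232187237, 233.4730974495211], [0.0, 0.0, 1.0]] [[0.0091, -0.9999, 0.0072], [-0.988, -0.0101, -0.1543], [0.1544, -0.0057, -0.988]] [-0.0122, 0.5179, 1.1476]
scene [[469.18737553178426, 0.0, 310.41933867544327], [0.0, 469.18737553178426, 241.0155405406112], [0.0, 0.0, 1.0]] [[0.4741, 0.8804, -0.0058], [0.7106, -0.3866, -0.5878], [-0.5198, 0.2745, -0.809]] [-0.2538, -0.3617, 1.24]
0.1 [ 0.16506143 -0.47135807  0.23049674] [ 9.85854538e-01  1.67600467e-01 -1.38670559e-04 -9.45236759e-04] 0.0187 0.08535157188053417
```

View pics/top0.png

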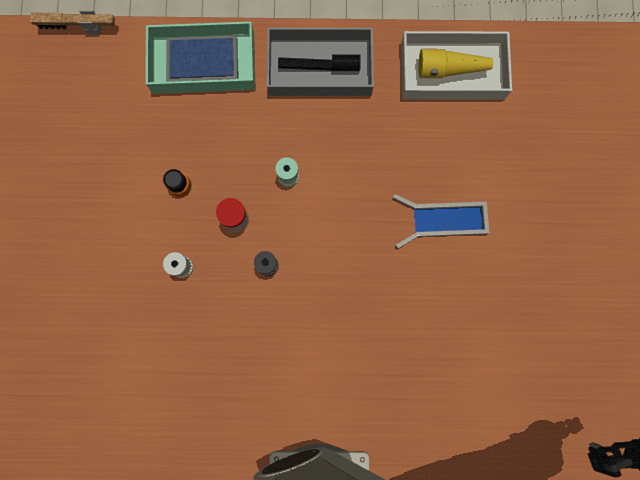

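View pics/scene0.png

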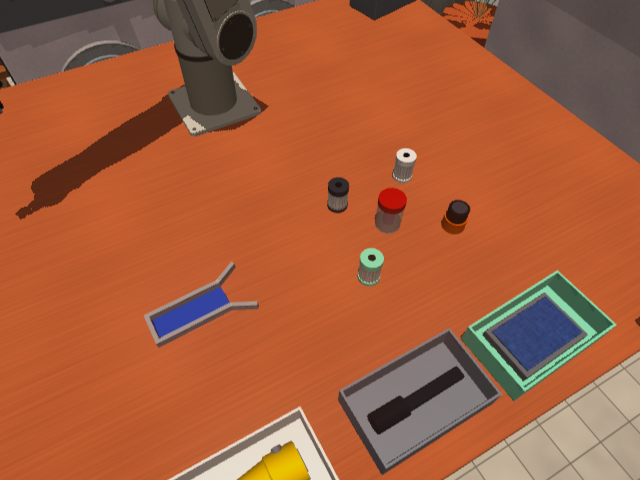

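The top view shows mint at (287,168), white at (176,264), grey at (265,263), the red cup at (231,213) and the coupling at (176,182). The lane is at (390–488, 195–245) and its mouth faces left (+y). In the scene view mint is at (371,259), grey at (338,187) and white at (405,157).

Create h.py:
```python
from workcell import bot, cams, job_done
import numpy as np, cv2
def ray(n,uv):
    c=cams.calibration(n);d=c["R"].T@np.linalg.solve(c["mtx"],[uv[0],uv[1],1.]);return -c["R"].T@c["t"],d
def onz(n,uv,z):
    o,d=ray(n,uv);return o+d*(z-o[2])/d[2]
def tri(a,b):
    (o1,d1),(o2,d2)=ray("top",a),ray("scene",b)
    s=np.linalg.lstsq(np.c_[d1,-d2],o2-o1,rcond=None)[0];p,q=o1+s[0]*d1,o2+s[1]*d2
    return (p+q)/2,np.linalg.norm(p-q)
def hsv(im): return cv2.cvtColor(im,cv2.COLOR_RGB2HSV)
R={"mint":((60,40,90),(95,255,255)),"white":((0,0,165),(180,40,255)),"grey":((0,0,0),(180,110,75)),
   "red":((174,180,80),(180,255,255)),"blue":((108,120,60),(125,255,255))}
def blob(im,k,at,r=22):
    m=cv2.inRange(hsv(im),*R[k]);w=np.zeros_like(m);cv2.circle(w,tuple(int(v) for v in at),r,255,-1);m&=w
    cs=cv2.findContours(m,0,1)[0];c=max(cs,key=cv2.contourArea);return c
```

Run:
```python
from h import *
T=cv2.imread("pics/top0.png")[:,:,::-1];S=cv2.imread("pics/scene0.png")[:,:,::-1]
for k,a,b in[("mint",(287,168),(371,259)),("white",(176,264),(405,157)),("grey",(265,262),(338,187)),("red",(231,213),(392,200)),]:
    ca,cb=blob(T,k,a),blob(S,k,b)
    print(k,cv2.boundingRect(ca),cv2.boundingRect(cb))
    for x,n in((ca,"top"),(cb,"scene")):
        e=cv2.fitEllipse(x);print(n,np.round(e[0],1),np.round(e[1],1), onz(n,e[0],.066 if k!="red" else .082).round(4))
for n,I,at in(("top",T,(450,220)),("scene",S,(190,312))):
    c=blob(I,"blue",at,60);q=cv2.boxPoints(cv2.minAreaRect(c))
    print(n,q.round(1).tolist(),[onz(n,p,.001)[:2].round(4).tolist() for p in q])
o=np.hstack([cv2.resize(T[135:300,150:310],None,fx=2.5,fy=2.5),cv2.resize(T[185:255,385:495],None,fx=3.6,fy=5.89)[:412]])
cv2.imwrite("pics/crop.png",o[:,:,::-1])
```

```text
mint (276, 158, 22, 22) (360, 249, 24, 20)
top [286.4 168.4] [21.  21.2] [0.644  0.0695 0.066 ]
scene [371.3 258.3] [18.6 22.4] [0.6462 0.0689 0.066 ]
white (164, 253, 22, 22) (397, 149, 19, 14)
top [174.3 263.3] [20.9 21.9] [0.4527 0.2827 0.066 ]
scene [405.9 155.4] [12.3 18.6] [0.453  0.2826 0.066 ]
grey (254, 251, 24, 25) (328, 178, 21, 19)
top [265.6 263.5] [21.  24.8] [0.454  0.1061 0.066 ]
scene [338.1 187. ] [19.1 19.9] [0.4627 0.1047 0.066 ]Traceback (most recent call last):
  File "<stdin>", line 4, in <module>
  File "h.py", line 16, in blob
    cs=cv2.findContours(m,0,1)[0];c=max(cs,key=cv2.contourArea);return c
                                    ~~~^^^^^^^^^^^^^^^^^^^^^^^^
ValueError: max() iterable argument is empty
```

```bash
sed -i 's/((174,180,80)/((0,190,80)/; s/(180,255,255)),"blue"/(4,255,255)),"blue"/' h.py
```

Run:
```python
from h import *
T=cv2.imread("pics/top0.png")[:,:,::-1];S=cv2.imread("pics/scene0.png")[:,:,::-1]
print(hsv(T)[213,231],hsv(S)[198,392],hsv(T)[300,300],hsv(T)[220,450],hsv(S)[312,190])
def t(k,a,b):
    A,B=[cv2.fitEllipse(blob(I,k,p))[0] for I,p in((T,a),(S,b))];p,e=tri(A,B);print(k,p.round(4),round(e,4))
t("mint",(287,168),(371,259));t("white",(176,264),(405,157));t("grey",(265,262),(338,187))
try:t("red",(231,213),(392,200))
except Exception as e:print(e)
for n,I,at in(("top",T,(450,220)),("scene",S,(190,312))):
    c=blob(I,"blue",at,60);q=cv2.boxPoints(cv2.minAreaRect(c))
    print(n,q.round(1).tolist(),[onz(n,p,.001)[:2].round(4).tolist() for p in q])
o=np.hstack([cv2.resize(T[135:300,150:310],None,fx=2.5,fy=2.5),cv2.resize(T[185:255,385:495],None,fx=3.6,fy=5.89)[:412]])
cv2.imwrite("pics/crop.png",o[:,:,::-1])
```

```text
[  1 206 160] [  2 245 185] [ 11 151 157] [108 184 150] [116 172 160]
mint [0.6448 0.0699 0.0634] 0.0004
white [0.4528 0.2828 0.0657] 0.0
grey [0.4555 0.108  0.0571] 0.0024
red [0.553  0.1765 0.0756] 0.0006
top [[413.8999938964844, 209.0], [481.3999938964844, 206.39999389648438], [482.29998779296875, 228.6999969482422], [414.79998779296875, 231.3000030517578]] [[0.5776, -0.1931], [0.5846, -0.3339], [0.5375, -0.3342], [0.5306, -0.1942]]
scene [[151.1999969482422, 320.3999938964844], [220.39999389648438, 285.79998779296875], [228.60000610351562, 302.20001220703125], [159.39999389648438, 336.79998779296875]] [[0.5347, -0.3348], [0.5267, -0.1942], [0.5678, -0.194], [0.5737, -0.3315]]
```

View pics/crop.png

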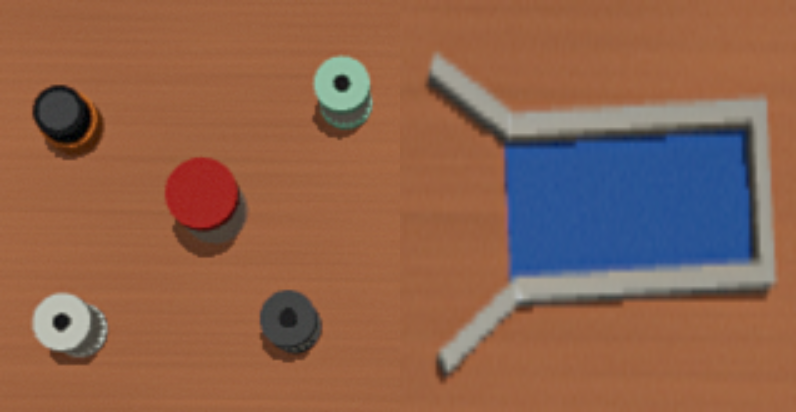

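The crop agrees with the masks: cartridges, cup and coupling stand separate, and nothing blocks the lane. From both views the lane's stop is at about (0.560,-0.334) and its mouth at (0.552,-0.194).

I'll push with the two fingers as prongs, about 30 mm apart. For the last stretch inside the rails I'll use closed fingers held low.

Add to h.py:
```python
STOP=np.array([.5597,-.334]);U=np.array([-.054,.9985])
def lane(x): return STOP+U*x
def yaw():
    q=bot.get_obs()["tool_rot"];return 2*np.arctan2(q[1],q[0])
def to(x,y,z,yw=None):
    o=bot.get_obs();p=o["eef_pos"];a=yaw();d=np.array([x,y])-p[:2]
    dy=0 if yw is None else (yw-a+np.pi)%(2*np.pi)-np.pi
    print("rz %.3f dx %.4f dy %.4f dz %.4f"%(-dy,d@[np.cos(a),np.sin(a)],d@[np.sin(a),-np.cos(a)],p[2]-z))
def behind(c,tgt,dist,z):
    c=np.array(c);t=np.array(tgt);v=(t-c)/np.linalg.norm(t-c);p=c-v*dist;to(*p,z,np.arctan2(-v[1],-v[0]))
    print("push len %.3f"%np.linalg.norm(t-c))
PX={}
def find(k,guess,r=16):
    im=cams.camera("top");c=cams.calibration("top");q=c["mtx"]@(c["R"]@np.array([*guess,.066])+c["t"]);q=q[:2]/q[2]
    e=cv2.fitEllipse(blob(im,k,q,r));p=onz("top",e[0],.066);return p[:2].round(4),np.round(e[1],0)
```

```bash
python3 -c "
from h import *
behind((.645,.07),(.5505,-.15),.05,.12);print(yaw(),lane(22),lane(.15))"
```

```text
rz -0.828 dx 0.6657 dy -0.3892 dz 0.1105
push len 0.239
0.3367905590801996 [-0.6283 21.633 ] [ 0.5516   -0.184225]
```

>>> jog_arm --pt "0 0 -0.16 0.05 -0.03 0 0.03" --pt "0 0 -0.32 0.1 -0.06 0 0.03" --pt "0 0 -0.48 0.15 -0.09 0 0.03" --pt "0 0 -0.64 0.2 -0.12 0 0.03" --pt "0 0 -0.828 0.25 -0.15 0 0.03" --pt "0 0 -0.828 0.3 -0.18 0 0.03" --pt "0 0 -0.828 0.35 -0.21 0 0.03" --pt "0 0 -0.828 0.4 -0.24 0 0.03" --pt "0 0 -0.828 0.45 -0.265 0 0.03" --pt "0 0 -0.828 0.5 -0.295 0 0.03"

```text
clock: 1.35
eef_pos: [0.5405, -0.0268, 0.2309]
tool_rot: [0.835, 0.55, -0.0, -0.0]
ft_force: [0.8, -0.9, 0.6]
grip_width: 0.0301
grasp_force: 0.0
```

```bash
python3 -c "
from h import *
behind((.645,.07),(.5505,-.14),.05,.12)"
```

```text
rz 0.017 dx 0.1802 dy 0.0586 dz 0.1109
push len 0.230
```

>>> jog_arm --pt "0 0 0.017 0.05 0.016 0 0.03" --pt "0 0 0.017 0.1 0.032 0 0.03" --pt "0 0 0.017 0.15 0.048 0 0.03" --pt "0 0 0.017 0.18 0.0586 0.05 0.03" --pt "0 0 0.017 0.18 0.0586 0.1 0.03" --pt "0 0 0.017 0.18 0.0586 0.14 0.03" --pt "0 0 0.017 0.18 0.0586 0.18 0.03" --pt "0 0 0.017 0.18 0.0586 0.205 0.03" --pt "0 0 0.017 0.18 0.0586 0.205 0.03"

```text
clock: 2.48
eef_pos: [0.6617, 0.1135, 0.0227]
tool_rot: [0.84, 0.543, -0.003, -0.001]
ft_force: [-1.0, 0.4, -0.0]
grip_width: 0.0301
grasp_force: 0.0
```

Run:
```python
from h import *
behind((.645,.07),(.5505,-.14),.05,.025)
cv2.imwrite("pics/a.png",np.hstack([cams.camera("top")[90:330,130:530],cams.camera("scene")[90:330,150:550]])[:,:,::-1])
```

```text
rz -0.000 dx 0.0035 dy 0.0026 dz -0.0023
push len 0.230
```

View pics/a.png

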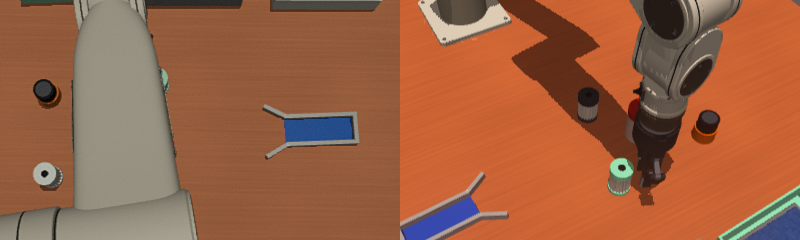

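The fingers stand just behind mint (crop (622,165) in the right half), on its far side from the lane. I'll start pushing.

>>> jog_arm --pt "0 0 0 -0.01 0.002 0 0.03" --pt "0 0 0 -0.02 0.002 0 0.03" --pt "0 0 0 -0.035 0.002 0 0.03" --pt "0 0 0 -0.055 0.002 0 0.03" --pt "0 0 0 -0.075 0.002 0 0.03" --pt "0 0 0 -0.095 0.002 0 0.03" --pt "0 0 0 -0.115 0.002 0 0.03" --pt "0 0 0 -0.13 0.002 0 0.03" --pt "0 0 0 -0.14 0.002 0 0.03" --pt "0 0 0 -0.14 0.002 0 0.03"

```text
clock: 3.82
eef_pos: [0.6083, -0.0165, 0.0265]
tool_rot: [0.84, 0.542, -0.0, 0.0]
ft_force: [1.2, 1.0, 1.3]
grip_width: 0.03
grasp_force: 0.9
```

Run:
```python
from h import *
cv2.imwrite("pics/b.png",np.hstack([cams.camera("top")[90:330,130:530],cams.camera("scene")[90:330,150:550]])[:,:,::-1])
p=bot.get_obs()["eef_pos"];a=yaw();c=p[:2]-.0271*np.array([np.cos(a),np.sin(a)]);print(p,a,c);to(.5505+.0271*np.cos(1.15),-.14+.0271*np.sin(1.15),.0225)
```

```text
[ 0.60805282 -0.01598292  0.02583036] 1.1466045037422175 [ 0.59689888 -0.04068109]
rz 0.000 dx -0.1096 dy -0.0015 dz 0.0033
```

View pics/b.png

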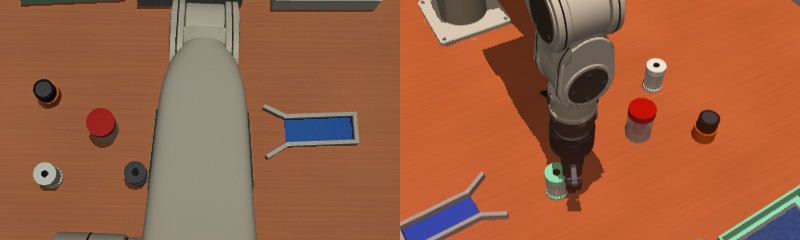

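Mint is riding between the prongs (crop (556,172)) and is still upright. I'll continue to the mouth.

>>> jog_arm --pt "0 0 0 -0.015 0 0 0.03" --pt "0 0 0 -0.035 0 0 0.03" --pt "0 0 0 -0.055 0 0 0.03" --pt "0 0 0 -0.075 0 0 0.03" --pt "0 0 0 -0.095 0 0 0.03" --pt "0 0 0 -0.103 0 0 0.03" --pt "0 0 0 -0.107 0 0 0.03" --pt "0 0 0 -0.107 0 0 0.03" --pt "0 0 0 -0.097 0 0 0.03"

```text
clock: 5.05
eef_pos: [0.5691, -0.1028, 0.0262]
tool_rot: [0.84, 0.543, -0.0, 0.0]
ft_force: [0.1, -0.1, -0.8]
grip_width: 0.0297
grasp_force: 0.0
```

Run:
```python
from h import *
I=cams.camera("scene");c=cams.calibration("scene");q=c["mtx"]@(c["R"]@np.array([.5505,-.14,.066])+c["t"]);q=q[:2]/q[2]
e=cv2.fitEllipse(blob(I,"mint",q,18));print(onz("scene",e[0],.066),e)
m=onz("scene",e[0],.066)[:2]
behind(m,lane(.12),.045,.024)
```

```text
[ 0.55584527 -0.13994867  0.066     ] ((248.2718963623047, 267.5377197265625), (20.674945831298828, 22.058399200439453), 171.12355041503906)
rz -0.386 dx 0.0005 dy -0.0140 dz 0.0023
push len 0.074
```

>>> jog_arm --pt "0 0 0 0.012 0 0 0" --pt "0 0 -0.16 0.02 -0.005 0 0" --pt "0 0 -0.32 0.02 -0.012 0 0" --pt "0 0 -0.46 0.02 -0.014 0.01 0" --pt "0 0 -0.475 0.02 -0.016 0.016 0" --pt "0 0 -0.475 0.02 -0.016 0.016 0"

```text
clock: 5.85
eef_pos: [0.5622, -0.0775, 0.0097]
tool_rot: [0.689, 0.725, -0.0, -0.001]
ft_force: [-0.9, -0.0, -0.2]
grip_width: 0.0002
grasp_force: 0.0
```

Run:
```python
from h import *
cv2.imwrite("pics/c.png",cv2.resize(cams.camera("scene")[140:360,120:400],None,fx=2.5,fy=2.5)[:,:,::-1])
print(yaw(),bot.get_obs()["eef_pos"])
for L in(.182,.16,.1,.035):
    p=lane(L);print(L);to(*p,.01,1.625)
```

```text
1.6218207462565257 [ 0.56267642 -0.07775092  0.01009023]
0.182
rz -0.003 dx -0.0738 dy -0.0166 dz 0.0001
0.16
rz -0.003 dx -0.0958 dy -0.0165 dz 0.0001
0.1
rz -0.003 dx -0.1558 dy -0.0163 dz 0.0001
0.035
rz -0.003 dx -0.2208 dy -0.0161 dz 0.0001
```

View pics/c.png

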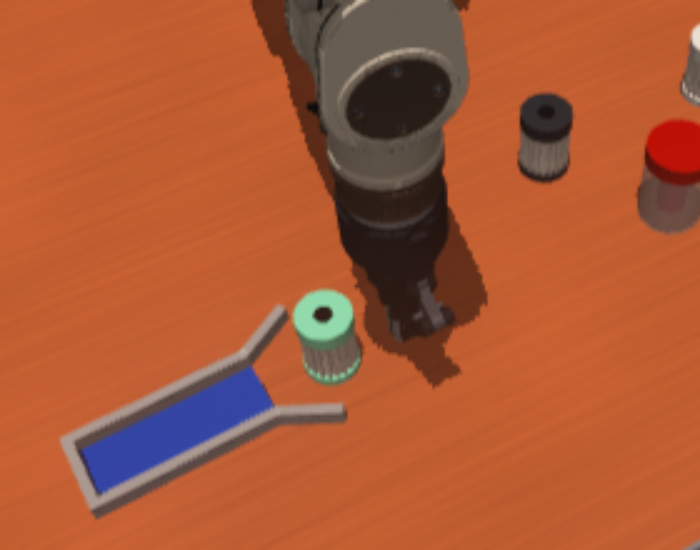

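Mint stands in the mouth, between the flares (crop (325,335)), with the shut fingers behind it. I'll push it in along the lane axis.

>>> jog_arm --pt "0 0 0 -0.005 -0.0155 0 0" --pt "0 0 0 -0.02 -0.0155 0 0" --pt "0 0 0 -0.04 -0.016 0 0" --pt "0 0 0 -0.06 -0.0165 0 0" --pt "0 0 0 -0.08 -0.0165 0 0" --pt "0 0 0 -0.1 -0.0165 0 0" --pt "0 0 0 -0.12 -0.0165 0 0" --pt "0 0 0 -0.14 -0.0165 0 0" --pt "0 0 0 -0.155 -0.0165 0 0" --pt "0 0 0 -0.165 -0.0165 0 0"

```text
clock: 7.15
eef_pos: [0.5547, -0.2448, 0.0102]
tool_rot: [0.689, 0.725, -0.0, -0.0]
ft_force: [-0.9, 1.3, 0.1]
grip_width: 0.0001
grasp_force: 0.2
```

Run:
```python
from h import *
I=cams.camera("top");
p=lane(.055);to(*p,.01,1.625)
c=blob(I,"mint",(460,218),40);e=cv2.fitEllipse(c);m=onz("top",e[0],.066)[:2];print(e,m,(m-STOP)@U, (m-STOP)@[U[1],-U[0]])
print((bot.get_obs()["eef_pos"][:2]-STOP)@U)
```

```text
rz -0.004 dx -0.0332 dy 0.0002 dz 0.0002Traceback (most recent call last):
  File "<stdin>", line 4, in <module>
  File "h.py", line 16, in blob
    cs=cv2.findContours(m,0,1)[0];c=max(cs,key=cv2.contourArea);return c
                                    ~~~^^^^^^^^^^^^^^^^^^^^^^^^
ValueError: max() iterable argument is empty
```

Arm hides mint from the top camera, so I'll go by force and then check.

>>> jog_arm --pt "0 0 0 -0.01 0 0 0" --pt "0 0 0 -0.018 0 0 0" --pt "0 0 0 -0.022 0 0 0" --pt "0 0 0 -0.025 0 0 0" --pt "0 0 0 -0.027 0 0 0" --pt "0 0 0 -0.027 0 0 0"

```text
clock: 7.95
eef_pos: [0.5562, -0.2708, 0.0103]
tool_rot: [0.688, 0.725, -0.0, 0.0]
ft_force: [0.8, 1.6, -0.6]
grip_width: -0.0002
grasp_force: 0.0
```

Run:
```python
from h import *
print((bot.get_obs()["eef_pos"][:2]-STOP)@U)
I=cams.camera("scene");c=blob(I,"mint",(183,318),50);e=cv2.fitEllipse(c);m=onz("scene",e[0],.066)[:2];print(e,m,(m-STOP)@U, (m-STOP)@[U[1],-U[0]])
```

```text
0.06326842869797479
((159.92599487304688, 308.5700988769531), (23.37602996826172, 23.9018497467041), 149.32241821289062) [ 0.56014576 -0.30837184] 0.025565645318592574 0.0018290122540555315
```

>>> jog_arm --pt "0 0 0 -0.0015 0 0 0" --pt "0 0 0 -0.003 0 0 0" --pt "0 0 0 -0.003 0 0 0"

```text
clock: 8.38
eef_pos: [0.5564, -0.2739, 0.0103]
tool_rot: [0.689, 0.725, -0.0, 0.0]
ft_force: [-0.2, 0.0, 0.0]
grip_width: -0.0005
grasp_force: 0.1
```

>>> jog_arm --pt "0 0 0 -0.0015 0 0 0" --pt "0 0 0 -0.003 0 0 0" --pt "0 0 0 -0.003 0 0 0"

```text
clock: 8.75
eef_pos: [0.5566, -0.277, 0.0103]
tool_rot: [0.689, 0.725, -0.0, 0.0]
ft_force: [0.6, 0.5, -0.2]
grip_width: -0.0
grasp_force: 0.1
```

>>> jog_arm --pt "0 0 0 -0.001 0 0 0" --pt "0 0 0 -0.002 0 0 0" --pt "0 0 0 -0.002 0 0 0"

```text
clock: 9.12
eef_pos: [0.5566, -0.2782, 0.0103]
tool_rot: [0.688, 0.725, 0.0, -0.0]
ft_force: [-0.0, 3.4, 2.2]
grip_width: 0.0
grasp_force: 1.0
```

>>> jog_arm --pt "0 0 0 -0.001 0 0 0" --pt "0 0 0 -0.0015 0 0 0" --pt "0 0 0 -0.0015 0 0 0"

```text
clock: 9.5
eef_pos: [0.5566, -0.2783, 0.0104]
tool_rot: [0.688, 0.726, 0.001, -0.001]
ft_force: [0.5, 6.7, 3.0]
grip_width: 0.0001
grasp_force: 2.1
```

Run:
```python
from h import *
print((bot.get_obs()["eef_pos"][:2]-STOP)@U,bot.get_obs()["ft_force"])
I=cams.camera("scene");c=blob(I,"mint",(160,310),30);e=cv2.fitEllipse(c);m=onz("scene",e[0],.066)[:2];print(e,m,(m-STOP)@U, (m-STOP)@[U[1],-U[0]])
```

```text
0.05578648853432423 [0.52954145 6.66425157 2.97250629]
((155.828125, 310.5519104003906), (23.233551025390625, 23.945249557495117), 147.78271484375) [ 0.5604805  -0.31576995] 0.01816056283770636 0.0017637484636948506
```

Force rose at TCP lane-x 0.0558, so mint is against the stop. Now back off and travel to white.

>>> jog_arm --pt "0 0 0 0.01 0 0 0" --pt "0 0 0 0.035 0 -0.01 0" --pt "0 0 0 0.045 0 -0.06 0.03" --pt "0 0 0 0.07 0 -0.11 0.03" --pt "0 0 0.1 0.12 0 -0.12 0.03" --pt "0 0 0.2 0.18 0 -0.12 0.03" --pt "0 0 0.3 0.24 0 -0.12 0.03" --pt "0 0 0.38 0.3 0 -0.12 0.03" --pt "0 0 0.38 0.36 -0.02 -0.12 0.03" --pt "0 0 0.38 0.42 -0.02 -0.12 0.03"

```text
clock: 10.8
eef_pos: [0.5128, 0.1404, 0.1311]
tool_rot: [0.813, 0.582, -0.0, 0.0]
ft_force: [1.8, 0.4, 0.3]
grip_width: 0.03
grasp_force: 0.0
```

Run:
```python
from h import *
print(onz("top",(174.8,178),.058))
I=cams.camera("top");c=blob(I,"mint",(470,215),40);e=cv2.fitEllipse(c);m=onz("top",e[0],.066)[:2];print(e,m,(m-STOP)@U, (m-STOP)@[U[1],-U[0]])
behind((.453,.283),(.385,.08),.052,.024)
```

```text
[0.62400765 0.29176242 0.058     ]
((478.6551208496094, 213.5465087890625), (21.298288345336914, 21.887123107910156), 114.52725219726562) [ 0.55678275 -0.31005393] 0.024067680382150465 -0.0016197895951032958
rz 0.004 dx 0.1612 dy -0.0991 dz 0.1073
push len 0.214
```

>>> jog_arm --pt "0 0 0 0.05 -0.03 0 0.03" --pt "0 0 0 0.1 -0.06 0 0.03" --pt "0 0 0.004 0.15 -0.09 0 0.03" --pt "0 0 0.004 0.161 -0.099 0 0.03" --pt "0 0 0.004 0.161 -0.099 0.04 0.03" --pt "0 0 0.004 0.161 -0.099 0.08 0.03" --pt "0 0 0.004 0.161 -0.099 0.106 0.03" --pt "0 0 0.004 0.161 -0.099 0.106 0.03"

```text
clock: 11.85
eef_pos: [0.471, 0.3205, 0.0225]
tool_rot: [0.814, 0.58, -0.003, 0.0]
ft_force: [-0.0, 0.9, 0.0]
grip_width: 0.03
grasp_force: 0.0
```

Run:
```python
from h import *
behind((.453,.283),(.385,.08),.052,.024)
I=cams.camera("scene");e=cv2.fitEllipse(blob(I,"white",(405,157)));print(e,onz("scene",e[0],.066))
```

```text
rz -0.009 dx 0.0107 dy -0.0053 dz -0.0015
push len 0.214
((404.7029724121094, 156.0516357421875), (10.989736557006836, 17.149761199951172), 115.13264465332031) [0.45354387 0.27891464 0.066     ]
```

>>> jog_arm --pt "0 0 0 0 -0.005 0 0.03" --pt "0 0 0 -0.01 -0.005 0 0.03" --pt "0 0 0 -0.025 -0.005 0 0.03" --pt "0 0 0 -0.045 -0.005 0 0.03" --pt "0 0 0 -0.065 -0.005 0 0.03" --pt "0 0 0 -0.085 -0.005 0 0.03" --pt "0 0 0 -0.105 -0.005 0 0.03" --pt "0 0 0 -0.125 -0.005 0 0.03" --pt "0 0 0 -0.14 -0.005 0 0.03" --pt "0 0 0 -0.148 -0.005 0 0.03"

```text
clock: 13.15
eef_pos: [0.4205, 0.1838, 0.0251]
tool_rot: [0.814, 0.58, 0.001, -0.0]
ft_force: [1.9, 2.3, 3.7]
grip_width: 0.0303
grasp_force: 2.0
```

Run:
```python
from h import *
a=yaw();to(.385+.0271*np.cos(a),.08+.0271*np.sin(a),.0225)
cv2.imwrite("pics/d.png",np.hstack([cams.camera("top")[90:330,130:530],cams.camera("scene")[70:310,200:600]])[:,:,::-1])
```

```text
rz 0.000 dx -0.0826 dy 0.0003 dz 0.0026
```

View pics/d.png

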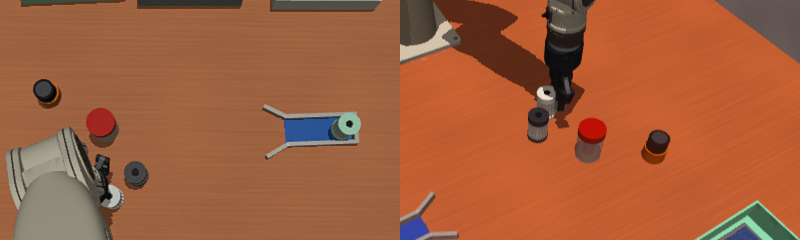

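Mint is home in the lane (top crop (347,125)). White is between the prongs at (112,197), passing on the base side of grey at (135,173). Cup and coupling have not moved.

>>> jog_arm --pt "0 0 0 -0.015 0 0 0.03" --pt "0 0 0 -0.035 0 0 0.03" --pt "0 0 0 -0.055 0 0 0.03" --pt "0 0 0 -0.07 0 0 0.03" --pt "0 0 0 -0.08 0 0 0.03" --pt "0 0 0 -0.083 0 0 0.03" --pt "0 0 0 -0.083 0 0 0.03" --pt "0 0 0 -0.068 0 0 0.03" --pt "0 0 0 -0.068 0 0 0.03"

```text
clock: 14.38
eef_pos: [0.3986, 0.1211, 0.0242]
tool_rot: [0.814, 0.581, 0.0, 0.0]
ft_force: [-0.1, -0.3, -0.0]
grip_width: 0.0302
grasp_force: 0.0
```

Run:
```python
from h import *
print(yaw())
I=cams.camera("scene");c=cams.calibration("scene");q=c["mtx"]@(c["R"]@np.array([.385,.08,.066])+c["t"]);q=q[:2]/q[2]
e=cv2.fitEllipse(blob(I,"white",q,14));w=onz("scene",e[0],.066)[:2];print(e,w)
I=cams.camera("top");c=cams.calibration("top");q=c["mtx"]@(c["R"]@np.array([.385,.08,.066])+c["t"]);q=q[:2]/q[2]
try:
  e=cv2.fitEllipse(blob(I,"white",q,18));print(e,onz("top",e[0],.066)[:2])
except Exception: print("top hidden")
behind((.385,.08),(.545,-.13),.048,.024)
```

```text
1.240689713815659
((308.2356262207031, 167.65232849121094), (13.20425033569336, 17.54074478149414), 100.05626678466797) [0.38353463 0.07678313]
((280.9408874511719, 300.6786193847656), (17.484725952148438, 22.918088912963867), 5.719754695892334) [0.38273579 0.0750385 ]
rz -0.982 dx -0.0156 dy -0.0389 dz 0.0000
push len 0.264
```

>>> jog_arm --pt "0 0 -0.15 0.012 0 0 0.03" --pt "0 0 -0.32 0.013 -0.014 0 0.03" --pt "0 0 -0.49 0.007 -0.028 0 0.03" --pt "0 0 -0.66 -0.001 -0.037 0 0.03" --pt "0 0 -0.83 -0.01 -0.042 0 0.03" --pt "0 0 -0.982 -0.02 -0.041 0 0.03" --pt "0 0 -0.982 -0.021 -0.04 0 0.03" --pt "0 0 -0.982 -0.021 -0.04 0 0.03"

```text
clock: 15.48
eef_pos: [0.3536, 0.1132, 0.0244]
tool_rot: [0.445, 0.895, 0.0, 0.0]
ft_force: [0.4, 0.2, 0.0]
grip_width: 0.03
grasp_force: 0.0
```

Run:
```python
from h import *
I=cams.camera("scene");e=cv2.fitEllipse(blob(I,"white",(308,168),14));w=onz("scene",e[0],.066)[:2];print(e,w)
behind((.383,.076),(.545,-.13),.048,.024)
```

```text
((308.77923583984375, 167.12367248535156), (14.125836372375488, 18.571775436401367), 92.03107452392578) [0.38269672 0.07855762]
rz -0.018 dx 0.0005 dy 0.0000 dz 0.0003
push len 0.262
```

Total travel is about 0.283 m along -x tool.

>>> jog_arm --pt "0 0 -0.018 -0.015 0 0 0.03" --pt "0 0 -0.018 -0.025 0 0 0.03" --pt "0 0 -0.018 -0.045 0 0 0.03" --pt "0 0 -0.018 -0.065 0 0 0.03" --pt "0 0 -0.018 -0.085 0 0 0.03" --pt "0 0 -0.018 -0.105 0 0 0.03" --pt "0 0 -0.018 -0.125 0 0 0.03" --pt "0 0 -0.018 -0.145 0 0 0.03" --pt "0 0 -0.018 -0.158 0 0 0.03" --pt "0 0 -0.018 -0.164 0 0 0.03"

```text
clock: 16.77
eef_pos: [0.4529, -0.018, 0.0242]
tool_rot: [0.437, 0.9, 0.0, -0.0]
ft_force: [-0.7, 1.3, 1.8]
grip_width: 0.0298
grasp_force: 0.9
```

Run:
```python
from h import *
a=yaw();print(a);to(.545+.0271*np.cos(a),-.13+.0271*np.sin(a),.024)
```

```text
2.237833381867251
rz 0.000 dx -0.1179 dy 0.0031 dz 0.0002
```

>>> jog_arm --pt "0 0 0 -0.015 0.001 0 0.03" --pt "0 0 0 -0.035 0.002 0 0.03" --pt "0 0 0 -0.055 0.003 0 0.03" --pt "0 0 0 -0.075 0.003 0 0.03" --pt "0 0 0 -0.095 0.003 0 0.03" --pt "0 0 0 -0.11 0.003 0 0.03" --pt "0 0 0 -0.118 0.003 0 0.03" --pt "0 0 0 -0.118 0.003 0 0.03" --pt "0 0 0 -0.1 0.003 0 0.03" --pt "0 0 0 -0.1 0.003 0 0.03"

```text
clock: 18.02
eef_pos: [0.5156, -0.0932, 0.0241]
tool_rot: [0.436, 0.9, -0.0, -0.001]
ft_force: [0.1, -0.5, -0.3]
grip_width: 0.0304
grasp_force: 0.0
```

Run:
```python
from h import *
I=cams.camera("scene");c=cams.calibration("scene");q=c["mtx"]@(c["R"]@np.array([.545,-.13,.066])+c["t"]);q=q[:2]/q[2]
e=cv2.fitEllipse(blob(I,"white",q,18));w=onz("scene",e[0],.066)[:2];print(e,w,(w-STOP)@U, (w-STOP)@[U[1],-U[0]])
to(*lane(.265),.01,1.625)
cv2.imwrite("pics/e.png",cv2.resize(I[140:360,120:400],None,fx=2,fy=2)[:,:,::-1])
```

```text
((249.99949645996094, 261.3114013671875), (18.05793571472168, 22.475502014160156), 74.68126678466797) [ 0.54483107 -0.13159667] 0.20290264250851506 -0.003916842596911782
rz 0.615 dx 0.0012 dy 0.0378 dz 0.0144
```

View pics/e.png

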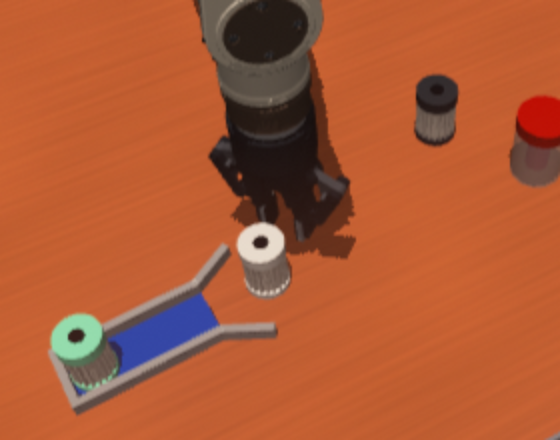

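White stands just outside the mouth (crop (265,262)), mint is home (85,350), and the gripper is clear behind. Next I'll go round behind white, close, lower and push.

>>> jog_arm --pt "0 0 0 0.015 0 0 0" --pt "0 0 0.18 0.02 0.012 0 0" --pt "0 0 0.36 0.015 0.025 0 0" --pt "0 0 0.52 0.005 0.034 0 0" --pt "0 0 0.615 0.001 0.038 0.008 0" --pt "0 0 0.615 0.001 0.038 0.0144 0" --pt "0 0 0.615 0.001 0.038 0.0144 0"

```text
clock: 18.95
eef_pos: [0.5447, -0.0694, 0.0092]
tool_rot: [0.688, 0.726, -0.001, -0.001]
ft_force: [0.9, 0.2, 0.4]
grip_width: 0.0002
grasp_force: 0.0
```

Run:
```python
from h import *
for L in(.265,.11,.1):to(*lane(L),.01,1.625)
```

```text
rz 0.000 dx 0.0000 dy 0.0006 dz -0.0008
rz 0.000 dx -0.1550 dy 0.0006 dz -0.0008
rz 0.000 dx -0.1650 dy 0.0006 dz -0.0008
```

>>> jog_arm --pt "0 0 0 -0.015 0 0 0" --pt "0 0 0 -0.03 0 0 0" --pt "0 0 0 -0.045 0 0 0" --pt "0 0 0 -0.065 0 0 0" --pt "0 0 0 -0.085 0 0 0" --pt "0 0 0 -0.105 0 0 0" --pt "0 0 0 -0.125 0 0 0" --pt "0 0 0 -0.14 0 0 0" --pt "0 0 0 -0.152 0 0 0" --pt "0 0 0 -0.157 0 0 0"

```text
clock: 20.2
eef_pos: [0.5544, -0.2273, 0.0098]
tool_rot: [0.688, 0.725, 0.0, -0.0]
ft_force: [-0.5, 0.7, 0.2]
grip_width: 0.0003
grasp_force: 0.2
```

>>> jog_arm --pt "0 0 0 -0.002 0 0 0" --pt "0 0 0 -0.004 0 0 0" --pt "0 0 0 -0.006 0 0 0" --pt "0 0 0 -0.006 0 0 0"

```text
clock: 20.7
eef_pos: [0.5546, -0.2323, 0.0098]
tool_rot: [0.688, 0.726, 0.0, -0.0]
ft_force: [-0.2, 0.8, -0.8]
grip_width: 0.0002
grasp_force: 0.0
```

```bash
python3 -c "
from h import *
print((bot.get_obs()['eef_pos'][:2]-STOP)@U)"
```

```text
0.10179299369049137
```

Contact is expected at 0.0998.

>>> jog_arm --pt "0 0 0 -0.001 0 0 0" --pt "0 0 0 -0.002 0 0 0" --pt "0 0 0 -0.002 0 0 0"

```text
clock: 21.08
eef_pos: [0.5548, -0.2329, 0.0101]
tool_rot: [0.688, 0.726, 0.001, -0.001]
ft_force: [-0.3, 6.2, 2.0]
grip_width: -0.0001
grasp_force: 0.0
```

>>> jog_arm --pt "0 0 0 -0.001 0 0 0" --pt "0 0 0 -0.002 0 0 0" --pt "0 0 0 -0.002 0 0 0"

```text
clock: 21.45
eef_pos: [0.5549, -0.2334, 0.0101]
tool_rot: [0.687, 0.726, 0.002, -0.002]
ft_force: [-1.5, 9.5, 3.1]
grip_width: 0.0002
grasp_force: 0.0
```

```bash
python3 -c "
from h import *
o=bot.get_obs();print((o['eef_pos'][:2]-STOP)@U,o['ft_force'])"
```

```text
0.1007074222595393 [-1.51902351  9.45659959  3.12132109]
```

>>> jog_arm --pt "0 0 0 0.01 0 0 0" --pt "0 0 0 0.035 0 -0.01 0" --pt "0 0 0 0.05 0 -0.06 0.03" --pt "0 0 0 0.08 0 -0.11 0.03" --pt "0 0 -0.1 0.13 -0.02 -0.12 0.03" --pt "0 0 -0.2 0.19 -0.04 -0.12 0.03" --pt "0 0 -0.3 0.25 -0.06 -0.12 0.03" --pt "0 0 -0.311 0.31 -0.08 -0.12 0.03" --pt "0 0 -0.311 0.36 -0.09 -0.12 0.03" --pt "0 0 -0.311 0.38 -0.095 -0.12 0.03"

```text
clock: 22.7
eef_pos: [0.4393, 0.14, 0.1303]
tool_rot: [0.566, 0.824, 0.0, 0.001]
ft_force: [-0.6, 0.1, -0.4]
grip_width: 0.0299
grasp_force: 0.0
```

Run:
```python
from h import *
I=cams.camera("top")
for k,g in(("mint",.022),("white",.066)):
    c=cams.calibration("top");q=c["mtx"]@(c["R"]@np.array([*lane(g),.066])+c["t"]);q=q[:2]/q[2]
    if k=="white": R["white"]=((0,0,185),(180,40,255))
    e=cv2.fitEllipse(blob(I,k,q,14));w=onz("top",e[0],.066)[:2];print(e,w,(w-STOP)@U, (w-STOP)@[U[1],-U[0]])
behind((.456,.107),(.5485,-.135),.052,.024)
o=cv2.resize(I[185:255,385:495],None,fx=4,fy=4);cv2.imwrite("pics/f.png",np.hstack([o,cv2.resize(I[135:300,150:310],(300,280))])[:,:,::-1])
```

```text
((479.0248107910156, 213.47470092773438), (21.316986083984375, 21.77932357788086), 127.0547103881836) [ 0.55693412 -0.3107867 ] 0.023327838456064568 -0.0015082131279873464
((456.7494201660156, 213.9400177001953), (19.490345001220703, 20.713964462280273), 156.31788635253906) [ 0.55554221 -0.26689068] 0.06723317739851535 -0.0005276522467642713
rz 0.003 dx 0.0140 dy 0.0037 dz 0.1062
push len 0.259
```

View pics/f.png

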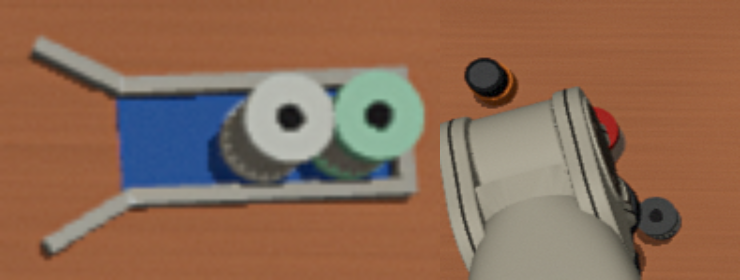

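White and mint stand touching at the closed end (crop (290,117) and (378,113), 44 mm apart). Grey is untouched at (655,215). Next I'll lower behind grey.

>>> jog_arm --pt "0 0 0 0.014 0.004 0.02 0.03" --pt "0 0 0 0.014 0.004 0.06 0.03" --pt "0 0 0 0.014 0.004 0.1 0.03" --pt "0 0 0 0.014 0.004 0.106 0.03" --pt "0 0 0 0.014 0.004 0.106 0.03"

```text
clock: 23.38
eef_pos: [0.4392, 0.152, 0.0244]
tool_rot: [0.568, 0.823, -0.0, 0.0]
ft_force: [0.4, 0.0, 0.6]
grip_width: 0.0298
grasp_force: 0.0
```

>>> jog_arm --pt "0 0 0 -0.01 0 0 0.03" --pt "0 0 0 -0.02 0 0 0.03" --pt "0 0 0 -0.035 0 0 0.03" --pt "0 0 0 -0.055 0 0 0.03" --pt "0 0 0 -0.075 0 0 0.03" --pt "0 0 0 -0.095 0 0 0.03" --pt "0 0 0 -0.115 0 0 0.03" --pt "0 0 0 -0.135 0 0 0.03" --pt "0 0 0 -0.15 0 0 0.03" --pt "0 0 0 -0.158 0 0 0.03"

```text
clock: 24.62
eef_pos: [0.4953, 0.004, 0.0243]
tool_rot: [0.568, 0.823, 0.001, 0.0]
ft_force: [-1.0, 3.2, 3.2]
grip_width: 0.0298
grasp_force: 2.3
```

Run:
```python
from h import *
a=yaw();print(a);to(.5485+.0271*np.cos(a),-.135+.0271*np.sin(a),.024)
```

```text
1.9337778834768422
rz 0.000 dx -0.1217 dy 0.0003 dz 0.0003
```

>>> jog_arm --pt "0 0 0 -0.015 0 0 0.03" --pt "0 0 0 -0.035 0 0 0.03" --pt "0 0 0 -0.055 0 0 0.03" --pt "0 0 0 -0.075 0 0 0.03" --pt "0 0 0 -0.095 0 0 0.03" --pt "0 0 0 -0.112 0 0 0.03" --pt "0 0 0 -0.12 0 0 0.03" --pt "0 0 0 -0.12 0 0 0.03" --pt "0 0 0 -0.1 0 0 0.03" --pt "0 0 0 -0.09 0 0 0.03"

```text
clock: 25.88
eef_pos: [0.5254, -0.0777, 0.0234]
tool_rot: [0.567, 0.824, -0.001, -0.001]
ft_force: [-1.0, -0.4, 0.2]
grip_width: 0.0298
grasp_force: 0.0
```

Run:
```python
from h import *
I=cams.camera("scene")
to(*lane(.265),.01,1.625)
cv2.imwrite("pics/g.png",cv2.resize(I[140:360,120:400],None,fx=2,fy=2)[:,:,::-1])
```

```text
rz 0.312 dx -0.0004 dy 0.0216 dz 0.0134
```

View pics/g.png

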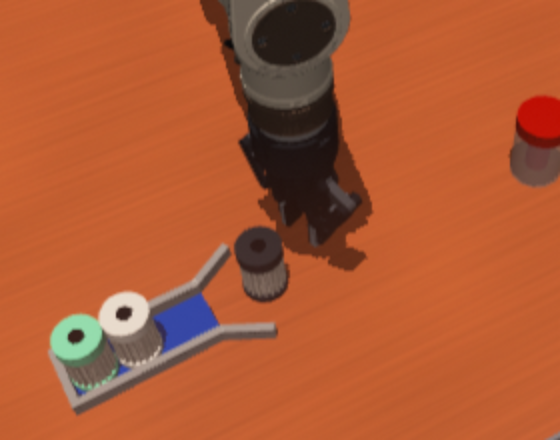

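Grey is at the mouth (crop (260,265)), with white at (130,328) and mint at (85,350), all upright. Same sequence again: final TCP at lane-x is about 0.144.

>>> jog_arm --pt "0 0 0 0.01 0 0 0" --pt "0 0 0.16 0.01 0.012 0 0" --pt "0 0 0.312 0.002 0.021 0.006 0" --pt "0 0 0.312 0 0.0215 0.0134 0" --pt "0 0 0.312 0 0.0215 0.0134 0"

```text
clock: 26.55
eef_pos: [0.5458, -0.0714, 0.0096]
tool_rot: [0.688, 0.726, -0.001, -0.001]
ft_force: [0.3, 1.0, -0.6]
grip_width: -0.0001
grasp_force: 0.0
```

```bash
python3 -c "
from h import *
for L in(.155,.1438):to(*lane(L),.01,1.625)"
```

```text
rz -0.000 dx -0.1079 dy -0.0003 dz -0.0004
rz -0.000 dx -0.1191 dy -0.0003 dz -0.0004
```

>>> jog_arm --pt "0 0 0 -0.015 0 0 0" --pt "0 0 0 -0.028 0 0 0" --pt "0 0 0 -0.045 0 0 0" --pt "0 0 0 -0.065 0 0 0" --pt "0 0 0 -0.085 0 0 0" --pt "0 0 0 -0.1 0 0 0" --pt "0 0 0 -0.11 0 0 0" --pt "0 0 0 -0.115 0 0 0" --pt "0 0 0 -0.117 0 0 0" --pt "0 0 0 -0.117 0 0 0"

```text
clock: 27.8
eef_pos: [0.553, -0.1882, 0.0104]
tool_rot: [0.688, 0.725, -0.0, -0.0]
ft_force: [0.2, 0.7, -0.8]
grip_width: 0.0002
grasp_force: 0.0
```

>>> jog_arm --pt "0 0 0 -0.001 0 0 0" --pt "0 0 0 -0.002 0 0 0" --pt "0 0 0 -0.002 0 0 0"

```text
clock: 28.18
eef_pos: [0.553, -0.1886, 0.0104]
tool_rot: [0.688, 0.726, 0.001, -0.001]
ft_force: [-0.5, 5.3, 1.9]
grip_width: 0.0001
grasp_force: 0.0
```

>>> jog_arm --pt "0 0 0 -0.001 0 0 0" --pt "0 0 0 -0.002 0 0 0" --pt "0 0 0 -0.002 0 0 0"

```text
clock: 28.55
eef_pos: [0.5531, -0.1888, 0.0105]
tool_rot: [0.687, 0.726, 0.002, -0.002]
ft_force: [-0.5, 11.3, 2.3]
grip_width: 0.0002
grasp_force: 0.0
```

```bash
python3 -c "
from h import *
o=bot.get_obs();print((o['eef_pos'][:2]-STOP)@U,o['ft_force'])"
```

```text
0.14532721262415718 [-0.45518163 11.2635534   2.34607548]
```

>>> jog_arm --pt "0 0 0 0.01 0 0 0" --pt "0 0 0 0.035 0 -0.01 0" --pt "0 0 0 0.05 0 -0.06 0" --pt "0 0 0 0.09 -0.02 -0.11 0" --pt "0 0 0 0.14 -0.05 -0.12 0" --pt "0 0 0 0.19 -0.08 -0.12 0" --pt "0 0 0 0.24 -0.11 -0.12 0" --pt "0 0 0 0.25 -0.12 -0.12 0" --pt "0 0 0 0.25 -0.12 -0.12 0"

```text
clock: 29.68
eef_pos: [0.4206, 0.051, 0.1309]
tool_rot: [0.688, 0.726, 0.0, 0.001]
ft_force: [-0.3, -0.2, -0.2]
grip_width: 0.0001
grasp_force: 0.0
```

Run:
```python
from h import *
R["white"]=((0,0,185),(180,40,255))
I=cams.camera("top");S=cams.camera("scene");c=cams.calibration("top")
for k,g in(("mint",.022),("white",.066),("grey",.11)):
    q=c["mtx"]@(c["R"]@np.array([*lane(g),.066])+c["t"]);q=q[:2]/q[2]
    e=cv2.fitEllipse(blob(I,k,q,14));w=onz("top",e[0],.066)[:2];print(k,w,(w-STOP)@U, (w-STOP)@[U[1],-U[0]])
for n,im,at in(("top",I,(231,213)),("scene",S,(392,198))):
    try:e=cv2.fitEllipse(blob(im,"red",at,25));print("red",n,e[0])
    except Exception:print(n,"hidden")
cv2.imwrite("pics/i.png",np.hstack([cv2.resize(I[185:255,385:495],(440,280)),cv2.resize(S[130:340,130:480],(350,280))])[:,:,::-1])
```

```text
mint [ 0.55691918 -0.31081773] 0.02329766160503143 -0.0015248055013622256
white [ 0.55555768 -0.26696928] 0.06715386289273062 -0.00051644720856878
grey [ 0.55173975 -0.22255864] 0.11170405561071993 -0.0019304745599249586
red top (228.9519500732422, 210.65045166015625)
red scene (391.79803466796875, 200.48989868164062)
```

View pics/i.png

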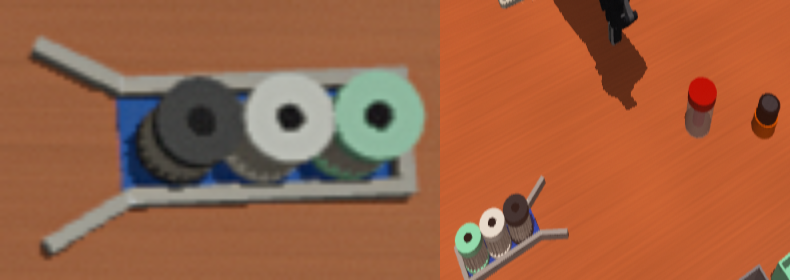

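All three stand upright in single file, in the order mint, white, grey from the stop, about 44 mm apart. The cup and coupling are where they stood, and the gripper is clear.

```bash
python3 -c "
from h import *
T=cv2.imread('pics/top0.png')[:,:,::-1];print(cv2.fitEllipse(blob(T,'red',(231,213),25))[0])
print(job_done())"
```

```text
(230.08847045898438, 211.892822265625)
the job is handed in; nothing more can be done
None
```

The job is handed in at about 30 s: mint, white and grey stand upright in the lane in that order, each pushed home until the force rose, and the gripper is clear. One doubt: the red lid's last top-view fit was about 1.6 px (roughly 3 mm) off its first. I put that down to fit noise, since nothing was steered near the cup at bench height, but I did not confirm it.

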